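# Scrub the rinse cup, then free and hold open the ultrasonic cleaner's cover

## Robot

A 6-joint arm with a two-finger parallel gripper is mounted at the origin on the work surface. World frame = base frame: x ahead of the robot, y to its left, z up, the work surface at z = 0. Lengths are in m, angles in rad, forces in N, time in s.
With the tool pointing down it reaches from about 0.3 to 0.85 m from the base axis. Payload 4.2 kg.
Tool frame: the origin (TCP) lies at the very end of the fingers, on their centre line; the grasp point (between the pads) lies ctrl.tcp_to_grasp behind it (ctrl.tcp_to_grasp is the distance from the TCP to the grasp point, in m); z points along the fingers, y is the line along which they close (so a half turn about z gives the same grasp; the last joint's range is limited). The gripper opens to 91 mm and grips with 3 to 60 N. Pads are 32 mm wide; open, the fingers measure 118 mm over their backs; the gripper's body (76 mm by 178 mm) begins 60 mm behind the grasp point.
Start: joints at [1.087, 0.32, 1.565, -0, 1.257, -0.02], TCP at [0.257, 0.514, 0.214] pointing down, gripper open.
Joint ranges: [-3.11, 3.11], [-0.84, 2.01], [0.21, 2.61], [-1.34, 4.49], [0.05, 2.63], [-2.56, 2.56]. Speed limits (rad/s): [2.57, 2.57, 3.14, 3.14, 3.14, 3.14].

## Interface

Orientations are given as a unit quaternion [w, x, y, z].
In Python, from workcell import ctrl, status, capture gives the robot as it stands (ctrl), with the cameras as plain functions and the readings (status).
- The arm moves only by the tool step_hand, called after ">>>" by a JSON object that holds its "fn" and its "kwargs", one argument or row to a line. Schema: {"type":"object","properties":{"plan":{"type":"object","properties":{"moves":{"type":"array","items":{"type":"array","items":{"type":"number"},"minItems":6,"maxItems":6},"minItems":1,"maxItems":12}},"additionalProperties":false,"required":["moves"]},"finger_gap":{"type":"number"},"grip_n":{"type":"number"},"only":{"type":"string"},"quiet":{"type":"boolean"},"lines":{"type":"string"}},"required":["plan"],"additionalProperties":false}. plan is an object whose key "moves" holds a list of rows, 1 to 12 of them, each of 6 numbers: dx, dy, dz in normalised numbers (1 is 0.8 m), then a rotation vector rx, ry, rz in fractions of the full range, 1 being pi rad; each row shifts and turns the commanded pose from where the row before left it, along the tool's axes as they then stand; what a row does not reach is not made up. A row lasts 1/8 s, in which the tool goes at most 0.0625 m and 0.188 rad, less where a joint would pass 70% of its speed; a pose out of reach is approached as far as the arm can. finger_gap is the finger opening in m, set as the call begins (left out keeps the last). The fingers move at their own pace and stop on an object; grip_n is the grip in N (left out, the last holds). Time passes only in rows, so rows that do not move let the fingers close. The tool returns the time, the measured TCP pose, the force, the opening and the grip force at its end. only (a regular expression) keeps the lines of the reply that match it, lines (a string "A,B") keeps lines A to B, and quiet returns only ok. No shift or turn number may pass 1 either way. Input that does not fit is refused with a message, and nothing moves.
- status.observe(): the state, without advancing time (a new reading comes with each control period).
- capture(name): name is "side" or "top"; returns a dict with "img" (400x640x3 uint8, red, green, blue), "camera_matrix" (3x3 intrinsics, pixels), "R" (3x3) and "t" (3): a world point X has camera coordinates R X + t. Camera axes: x right, y down, z forward; pixel columns grow to the right and rows downward; lengths in m; the calibration is good to about 2 mm. A picture is of the moment at which its call begins. There is no depth.
- ctrl.job_done(): hands the job in; it is judged then, once.
The state is a dict: "t": time; "qpos": joint angles; "joint_velocities": joint speeds; "tau": joint torques, N m; "position": TCP position; "ee_rot": TCP orientation; "ft_force": force on the tool from outside, world axes, zero at the start; "ft_torque": the same for the moment, N m; "finger_gap": finger opening in m; "finger_force": force on a finger pad.
Only numpy, scipy, OpenCV 4.12 (cv2) and the standard library are available. Lean on these libraries where they do the work, as an engineer would, in place of code of your own. Each camera call takes 0.05 s, during which the arm holds its last target. There are 200 camera calls.

## Task

Scrub the steel cup with the long brush that stands in it: two full strokes, each up by about 50 mm and back down to the floor with the head staying inside the cup, then let go of the brush and leave it standing in the cup. Then get the ultrasonic cleaner open for the cup: tug the cover's handle bar before touching the red catch, and if the cover proves to be caught, slide the catch to the left to free it and lift again. Finish while holding the cover open with the gripper at about 60 degrees or more, standing still, and leave the cup and everything else on the bench where they are.

Things in the scene. Friction and masses are not known exactly. Their poses are not given: they have to be found in the camera images.
- cleaner: fixed ultrasonic cleaner: steel box 260 (x) x 240 (y) x 110 mm high, blue front panel towards the robot; origin at bench level, mid-width, 140 mm behind the front face; x points from front to hinge side, y to the left seen from the robot, z up. Turned up to 0.3 rad. The rear 170 mm is a tank under the cover; the front 80 mm is a flat deck with the red catch, 110 mm above the bench.
- cover (a joint): angle of the aluminium cover (170 x 236 x 10 mm, about 0.45 kg), rad: 0 shut, grows as its front edge is lifted, stops at 1.4. It falls shut when let go. Lifting by the bar takes about 3 N. A hidden tongue may hold it; nothing outside shows this. Held, it has about 0.04 rad of play (6 mm at the bar), then stops hard; if not held it lifts freely.
- cover_bar (a point): middle of the cover's black handle bar: round, 12 mm diameter, 110 mm long along the cleaner's y, clear for 98 mm between its end posts; its axis is 35 mm above the cover's top, 155 mm above the bench when shut, then 145 mm in front of the hinge axis and 45 mm above it. Moves with the cover; the bar can turn between the fingers as the cover swings.
- cover_hinge (a point): point on the hinge axis at mid-width, 110 mm above the bench, 110 mm behind the cleaner's origin (its +x); the axis runs along the cleaner's y. The cover's front rises up and back towards the cleaner's +x as it opens.
- catch (a joint): travel of the red catch knob, m: 0 to 0.03, growing towards the cleaner's +y (left seen from the robot). It starts at its right end (0 to 0.003) whether or not the cover is caught, slides with 1.5 to 3 N and stays where it is left. Slid to its left stop with the cover down, it draws the hidden tongue clear, and the tongue stays clear.
- catch_knob (a point): centre of the top of the red catch knob: a block 18 (cleaner x) x 16 (cleaner y) x 32 mm high on the deck in front of the cover, its top 145 mm above the bench; 105 mm in front of the cleaner's origin. It moves with the catch.
- cup: straight steel cup, loose, 0.5 kg, 68 mm outer diameter, 120 mm high, wall 4 mm, floor 5 mm thick; origin at the centre of its underside. It stands on the left or the right of the cleaner, with the brush in it.
- brush: long brush standing in the cup, 230 mm, 60 g: stiff blue and white head of 41 mm diameter, 45 mm long, at the bottom, 8 mm steel stem, round wooden handle of 14 mm diameter over the top 100 mm. Origin at the centre of the head's lower end, z up along the handle; at rest it is 5 mm above the bench. Raised by 50 mm the head is still wholly inside the cup.
- brush_grip (a point): point on the axis of the brush handle, 205 mm above the brush's origin, 25 mm below its top
- burr_pot: bystander: grey pot of 54 mm diameter, 70 mm high, with thin steel burrs standing in it to about 105 mm; origin at the centre of its underside. Leave it alone.
- wood_ball: bystander: pale wooden ball of 68 mm diameter on a black rubber ring, 72 mm high in all; origin under its centre on the bench. Leave it alone.
- dark_ball: bystander: dark wooden ball of 60 mm diameter on a black rubber ring, 64 mm high in all; origin under its centre on the bench. Leave it alone.
- mallet: bystander: hammer 240 mm long lying on the bench. Leave it alone.
- polish_bar: bystander: green bar of polishing compound, 110 x 40 x 30 mm; origin at the centre of its underside. Leave it alone.
- ring_tray: bystander: dark wooden tray with compartments, 130 x 100 x 30 mm; origin at the centre of its underside. Leave it alone.
- wax_tin: bystander: low round yellow and brass tin, 71 mm diameter, 22 mm high; origin at the centre of its underside. Leave it alone.

How it is judged:
By the outcome, as a careful person would: the job done as asked, in the order asked, and still so for the second after the job is handed in, while the arm keeps its last pose, push and grip.
It also fails if it takes over 69 s, if anything falls off the work surface, if the arm or the gripper's body presses on something with over 40 N, if the wrist force passes 120 N, or if a joint passes its speed limit or range.

## Working session

There is one attempt and no reset: what is moved stays moved. The work goes in short steps, Python scripts to look and compute and a tool call to move; the robot and the scene stay as the last step left them, time stands still between calls to the robot, and variables do not carry over. Pictures are saved under pics/ and viewed, at most 10 in all, crops included, and the job is handed in when it is done.

```bash
ls; mkdir -p pics; python3 - <<'E'
from workcell import ctrl, status, capture
import cv2
o=status.observe();print(o['t'],o['position'],o['ee_rot'],ctrl.tcp_to_grasp,o['finger_gap'])
for n in('top','side'):
    c=capture(n);cv2.imwrite(f'pics/{n}0.png',c['img'][...,::-1]);print(n,c['camera_matrix'],c['R'],c['t'],-c['R'].T@c['t'])
E
```

```text
pics
workcell.py
0.0 [0.25700552 0.51382157 0.21313084] [-2.08075095e-04  2.29825424e-01  9.73231483e-01 -8.43628038e-04] 0.0188 0.09113269161873055
top [[372.80658871   0.         318.57536794]
 [  0.         372.80658871 200.30294852]
 [  0.           0.           1.        ]] [[-0.02184145 -0.99947927  0.02375151]
 [-0.99704108  0.0200245  -0.07421655]
 [ 0.07370229 -0.02530222 -0.99695926]] [-0.02222389  0.53784174  1.24034586] [ 0.44434858 -0.00159882  1.2770189 ]
side [[468.17808613   0.         322.48833677]
 [  0.         468.17808613 203.06646441]
 [  0.           0.           1.        ]] [[ 0.99738221 -0.07225126 -0.00291385]
 [-0.05241179 -0.69457438 -0.71750918]
 [ 0.04981706  0.71578361 -0.69654295]] [-0.5204522   0.12532537  1.76153791] [ 0.43790365 -1.21143551  1.31539239]
```

View pics/top0.png

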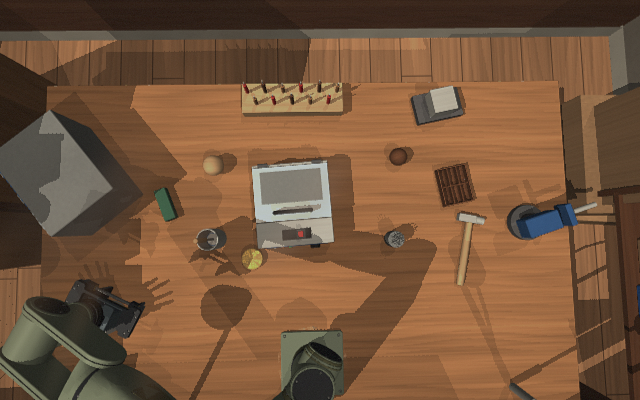

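View pics/side0.png

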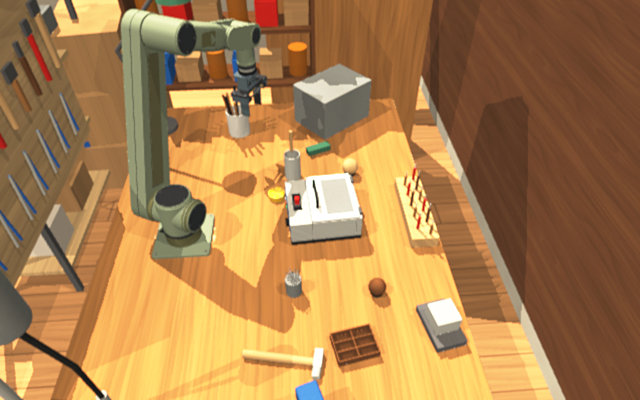

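The top view shows the cup with its brush at about (210,239), the black bar at (293,210), the red knob at (300,234) and the wax tin at (252,259). In the side view the cup is at (293,165), with the brush handle rising to about (291,132), and the red knob is at (297,200). I'll zoom in next.

```bash
python3 - <<'E'
import cv2,numpy as np
t=cv2.imread('pics/top0.png');s=cv2.imread('pics/side0.png')
a=cv2.resize(t[150:270,190:350],None,fx=5,fy=5,interpolation=cv2.INTER_CUBIC)[:, :800]
b=cv2.resize(s[120:250,265:375],None,fx=4.5,fy=4.5,interpolation=cv2.INTER_CUBIC)
cv2.imwrite('pics/ta.png',a);cv2.imwrite('pics/sa.png',b)
E
```

```text
(no output)
```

View pics/ta.png

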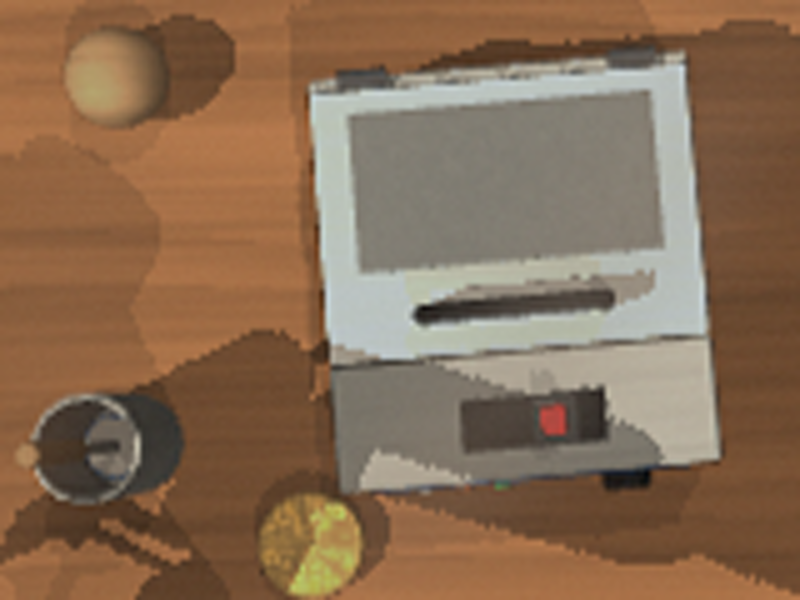

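View pics/sa.png

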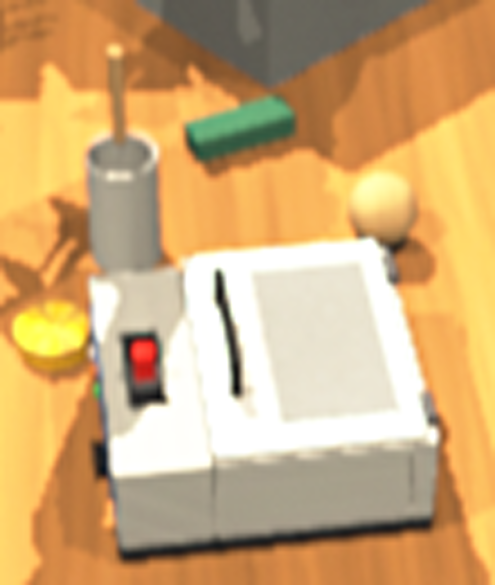

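Top crop (×5): brush tip at (27,455), rim circle at (88,450), bar ends at (420,315) and (612,299), knob top at (553,420). Side crop (×4.5): brush tip at (114,47), rim at (124,157), bar ends at (219,273) and (239,393), red top at (144,350). Next I'll triangulate these.

```bash
cat > h.py <<'E'
from workcell import ctrl, status, capture
import numpy as np, cv2
from scipy.spatial.transform import Rotation as Ro
def cams():
    return {n:capture(n) for n in('top','side')}
def tri(C,pt,ps):
    P=[C[n]['camera_matrix']@np.c_[C[n]['R'],C[n]['t']] for n in('top','side')]
    X=cv2.triangulatePoints(P[0],P[1],np.array(pt,float).reshape(2,1),np.array(ps,float).reshape(2,1)).ravel();X=X[:3]/X[3]
    e=[np.linalg.norm((p@np.r_[X,1])[:2]/(p@np.r_[X,1])[2]-q) for p,q in zip(P,(pt,ps))]
    return X,e
def plane(c,p,z):
    d=c['R'].T@np.linalg.inv(c['camera_matrix'])@np.r_[p,1.];o=-c['R'].T@c['t'];return o+d*(z-o[2])/d[2]
def proj(c,X):
    p=c['camera_matrix']@(c['R']@X+c['t']);return p[:2]/p[2]
def Rt():
    o=status.observe();q=o['ee_rot'];return np.array(o['position']),Ro.from_quat(np.r_[q[1:],q[0]])
E
python3 - <<'E'
from h import *
np.set_printoptions(precision=4,suppress=True)
C=cams()
T=lambda x,y:np.array([(x+.5)/5-.5+190,(y+.5)/5-.5+150])
S=lambda x,y:np.array([(x+.5)/4.5-.5+265,(y+.5)/4.5-.5+120])
for n,a,b,z in[('tip',T(27,455),S(114,47),.235),('rim',T(88,450),S(124,157),.12),('barL',T(418,315),S(219,272),.155),('barR',T(614,298),S(239,394),.155),('knob',T(553,420),S(145,348),.145)]:
    print(n,*tri(C,a,b),plane(C['top'],a,z),plane(C['side'],b,z))
for n,q in[('FL',(345,490)),('FR',(720,458)),('BL',(310,88)),('BR',(685,55)),('coverFL',(330,362)),('coverFR',(708,334))]: print(n,plane(C['top'],T(*q),.11))
p,R=Rt();print(p,R.as_matrix())
# knob mask in both
for n in C:
    h=cv2.cvtColor(C[n]['img'],cv2.COLOR_RGB2HSV);m=((h[...,0]<8)|(h[...,0]>172))&(h[...,1]>150)&(h[...,2]>120);m[:190]=0;m[250:]=0
    k,l,s,c=cv2.connectedComponentsWithStats(m.astype(np.uint8));print(n,[(s[i],c[i]) for i in range(1,k) if s[i][4]>8])
E
```

```text
tip [0.417  0.3139 0.2402] [np.float64(0.035332173561025595), np.float64(0.01570351994630174)] [0.4167 0.3154 0.235 ] [0.4169 0.3213 0.235 ]
rim [0.4184 0.3137 0.1186] [np.float64(0.8091494205883777), np.float64(0.3841077818597063)] [0.4159 0.3133 0.12  ] [0.4199 0.3118 0.12  ]
barL [0.4945 0.107  0.1551] [np.float64(0.4888943368631901), np.float64(0.24822291091796528)] [0.493 0.107 0.155] [0.4954 0.1071 0.155 ]
barR [ 0.5034 -0.0111  0.1279] [np.float64(0.39257888657724754), np.float64(0.21268869082851968)] [ 0.5008 -0.0109  0.155 ] [ 0.5026 -0.0384  0.155 ]
knob [0.4299 0.0273 0.1477] [np.float64(0.5165097144831107), np.float64(0.272430674645886)] [0.4283 0.0274 0.145 ] [0.4308 0.0302 0.145 ]
FL [0.3874 0.1579 0.11  ]
FR [ 0.4019 -0.0753  0.11  ]
BL [0.6393 0.1773 0.11  ]
BR [ 0.6562 -0.0594  0.11  ]
coverFL [0.4668 0.1664 0.11  ]
coverFR [ 0.4793 -0.0697  0.11  ]
[0.2571 0.514  0.2134] [[-0.8944  0.4473 -0.0005]
 [ 0.4473  0.8944 -0.0009]
 [ 0.     -0.0011 -1.    ]]
top [(array([298, 231,   5,   6,  25], dtype=int32), array([300.28, 233.64]))]
side [(array([294, 195,   6,  10,  50], dtype=int32), array([296.42, 199.14])), (array([422, 198,   5,  13,  24], dtype=int32), array([423.7083, 203.625 ])), (array([417, 216,   4,  13,  24], dtype=int32), array([418.2917, 222.    ]))]
```

Careful with the scale: shifts go in shares of 0.8 m and turns go in shares of pi rad. That gives: -0.06 m / 0.8 = -0.075, -0.0465 m / 0.8 = -0.0581, 0.174 rad / 3.1416 = 0.0554.

>>> {"fn": "step_hand", "kwargs": {
  "plan": {"moves":[[0,0,-0.075,0,0,0],[-0.0581,-0.0269,0,0,0,0],[-0.0581,-0.0269,0,0,0,0],[-0.0581,-0.0269,0,0,0,0],[-0.0581,-0.0269,0,0,0,0],[-0.0581,-0.0269,0,0,0,0],[0,0,0,0,0,0.0554],[0,0,0,0,0,0.0554],[0,0,0,0,0,0.0554],[0,0,0,0,0,0.0554],[0,0,0,0,0,0.0554],[0,0,0,0,0,0.0554]]},
  "finger_gap": 0.09
}}

```text
t: 1.7
position: [0.4169, 0.314, 0.2737]
ee_rot: [-0.0, 0.687, 0.727, -0.0]
ft_force: [0.0, -0.4, 0.0]
finger_gap: 0.0902
finger_force: 0.0
```

```bash
python3 -c "
from h import *
p,R=Rt();print(p,R.as_matrix().round(3),R.inv().apply(np.array([.417,.314,.191])-p))"
```

```text
[0.41692529 0.31399777 0.2737254 ] [[-0.057  0.998 -0.   ]
 [ 0.998  0.057 -0.   ]
 [-0.    -0.    -1.   ]] [1.72442349e-05 1.10567177e-04 8.27253567e-02]
```

Now I'll lower onto the handle and close gently, then check the grip.

In the tool's units: 0.03 m / 0.8 = 0.0375, 0.023 m / 0.8 = 0.0288.

>>> {"fn": "step_hand", "kwargs": {
  "plan": {"moves":[[0,0,0.0375,0,0,0],[0,0,0.0375,0,0,0],[0,0,0.0288,0,0,0],[0,0,0,0,0,0]]}
}}

```text
t: 2.2
position: [0.416, 0.3133, 0.1893]
ee_rot: [-0.0, 0.684, 0.729, -0.002]
ft_force: [0.5, 0.1, 0.0]
finger_gap: 0.0899
finger_force: 0.0
```

>>> {"fn": "step_hand", "kwargs": {
  "plan": {"moves":[[0,0,0,0,0,0],[0,0,0,0,0,0],[0,0,0,0,0,0],[0,0,0,0,0,0],[0,0,0,0,0,0],[0,0,0,0,0,0],[0,0,0,0,0,0],[0,0,0,0,0,0]]},
  "finger_gap": 0.0,
  "grip_n": 15
}}

```text
t: 3.2
position: [0.4171, 0.3141, 0.1909]
ee_rot: [-0.0, 0.684, 0.729, 0.0]
ft_force: [1.2, -0.6, -0.4]
finger_gap: 0.0136
finger_force: 15.0
```

In the tool's units: -0.015 m / 0.8 = -0.0188, -0.012 m / 0.8 = -0.015.

>>> {"fn": "step_hand", "kwargs": {
  "plan": {"moves":[[0,0,-0.0125,0,0,0],[0,0,-0.0188,0,0,0],[0,0,-0.0188,0,0,0],[0,0,-0.015,0,0,0],[0,0,0,0,0,0],[0,0,0,0,0,0]]}
}}

```text
t: 3.95
position: [0.4168, 0.3139, 0.2426]
ee_rot: [-0.0, 0.684, 0.729, -0.0]
ft_force: [-1.0, 0.6, -0.2]
finger_gap: 0.0135
finger_force: 15.0
```

```bash
python3 - <<'E'
from h import *
C=cams()
a=cv2.resize(C['top']['img'][215:265,180:240],None,fx=6,fy=6);b=cv2.resize(C['side']['img'][100:190,255:345],None,fx=5,fy=5)
o=np.zeros((450,820,3),np.uint8);o[:300,:360]=a;o[:,365:815]=b;cv2.imwrite('pics/stroke1.png',o[:,:800,::-1])
E
```

```text
(no output)
```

View pics/stroke1.png

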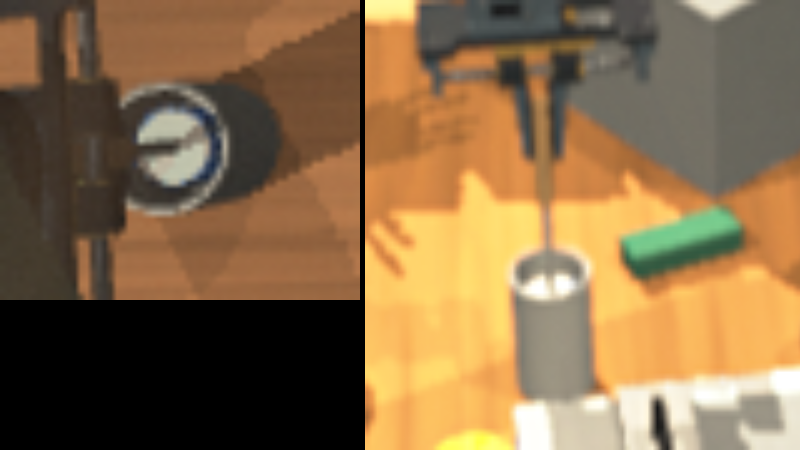

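The brush is raised about 52 mm: the white and blue head sits near the rim but still inside the cup, and the cup hasn't moved. On to the down stroke and the second stroke.

In the tool's units: 0.015 m / 0.8 = 0.0188, 0.012 m / 0.8 = 0.015.

>>> {"fn": "step_hand", "kwargs": {
  "plan": {"moves":[[0,0,0.0125,0,0,0],[0,0,0.0188,0,0,0],[0,0,0.0188,0,0,0],[0,0,0.015,0,0,0],[0,0,0,0,0,0],[0,0,0,0,0,0]]}
}}

```text
t: 4.8
position: [0.4171, 0.3141, 0.1906]
ee_rot: [-0.0, 0.684, 0.729, -0.0]
ft_force: [-1.2, 0.1, -0.5]
finger_gap: 0.0133
finger_force: 15.0
```

>>> {"fn": "step_hand", "kwargs": {
  "plan": {"moves":[[0,0,-0.0125,0,0,0],[0,0,-0.0188,0,0,0],[0,0,-0.0188,0,0,0],[0,0,-0.015,0,0,0],[0,0,0,0,0,0],[0,0,0,0,0,0]]}
}}

```text
t: 5.55
position: [0.4168, 0.314, 0.2427]
ee_rot: [-0.0, 0.684, 0.729, -0.0]
ft_force: [0.9, 0.2, -0.2]
finger_gap: 0.0137
finger_force: 15.0
```

>>> {"fn": "step_hand", "kwargs": {
  "plan": {"moves":[[0,0,0.0125,0,0,0],[0,0,0.0188,0,0,0],[0,0,0.0188,0,0,0],[0,0,0.015,0,0,0],[0,0,0,0,0,0],[0,0,0,0,0,0]]}
}}

```text
t: 6.3
position: [0.4172, 0.3142, 0.1909]
ee_rot: [0.0, 0.684, 0.729, 0.0]
ft_force: [0.3, -0.2, 0.7]
finger_gap: 0.0138
finger_force: 15.0
```

In the tool's units: 0.001 m / 0.8 = 0.0013.

>>> {"fn": "step_hand", "kwargs": {
  "plan": {"moves":[[0,0,0.0013,0,0,0],[0,0,0,0,0,0],[0,0,0,0,0,0]]}
}}

```text
t: 6.68
position: [0.4171, 0.3141, 0.1901]
ee_rot: [0.0, 0.684, 0.729, 0.0]
ft_force: [-0.8, -0.0, -1.0]
finger_gap: 0.0138
finger_force: 15.0
```

>>> {"fn": "step_hand", "kwargs": {
  "plan": {"moves":[[0,0,0,0,0,0],[0,0,0,0,0,0],[0,0,0,0,0,0],[0,0,0,0,0,0],[0,0,0,0,0,0],[0,0,0,0,0,0]]},
  "finger_gap": 0.09
}}

```text
t: 7.42
position: [0.4171, 0.3141, 0.19]
ee_rot: [-0.0, 0.684, 0.729, 0.0]
ft_force: [-0.0, -0.2, 0.7]
finger_gap: 0.0707
finger_force: 0.0
```

>>> {"fn": "step_hand", "kwargs": {
  "plan": {"moves":[[0,0,-0.0375,0,0,0],[0,0,-0.0375,0,0,0],[0,0,-0.0375,0,0,0],[0,0,0,0,0,0]]}
}}

```text
t: 7.92
position: [0.4181, 0.3148, 0.2822]
ee_rot: [0.0, 0.684, 0.729, 0.003]
ft_force: [-0.7, -0.4, 0.4]
finger_gap: 0.0898
finger_force: 0.0
```

```bash
python3 -c "
from h import *
np.set_printoptions(precision=4,suppress=True)
p,R=Rt();print(p,R.as_matrix(),R.inv().apply(np.array([.498,.048,.22])-p))"
```

```text
[0.4181 0.3148 0.2822] [[-0.063   0.998   0.0043]
 [ 0.998   0.063   0.0032]
 [ 0.0029  0.0045 -1.    ]] [-0.2715  0.0627  0.0617]
```

In the tool's units: -0.0543 m / 0.8 = -0.0679, 0.0128 m / 0.8 = 0.016.

>>> {"fn": "step_hand", "kwargs": {
  "plan": {"moves":[[-0.0679,0.016,0,0,0,0],[-0.0679,0.016,0,0,0,0],[-0.0679,0.016,0,0,0,0],[-0.0679,0.016,0,0,0,0],[-0.0679,0.016,0,0,0,0],[0,0,0.0375,0,0,0],[0,0,0.0375,0,0,0],[0,0,0,0,0,0],[0,0,0,0,0,0]]},
  "finger_gap": 0.05
}}

```text
t: 9.05
position: [0.4983, 0.0474, 0.2203]
ee_rot: [0.0, 0.684, 0.729, 0.0]
ft_force: [0.2, 0.3, 1.6]
finger_gap: 0.0497
finger_force: 0.0
```

```bash
python3 - <<'E'
from h import *
np.set_printoptions(precision=4,suppress=True)
p,R=Rt();print(R.inv().apply(np.array([.498,.048,.1362])-p))
C=cams()
a=cv2.resize(C['top']['img'][190:260,180:320],None,fx=5.7,fy=5.7)[:399,:798];b=cv2.resize(C['side']['img'][120:240,260:380],None,fx=5,fy=5)
cv2.imwrite('pics/b1.png',b[...,::-1])
cv2.imwrite('pics/b2.png',a[...,::-1])
E
```

```text
[ 0.0007 -0.0004  0.0841]
```

View pics/b1.png

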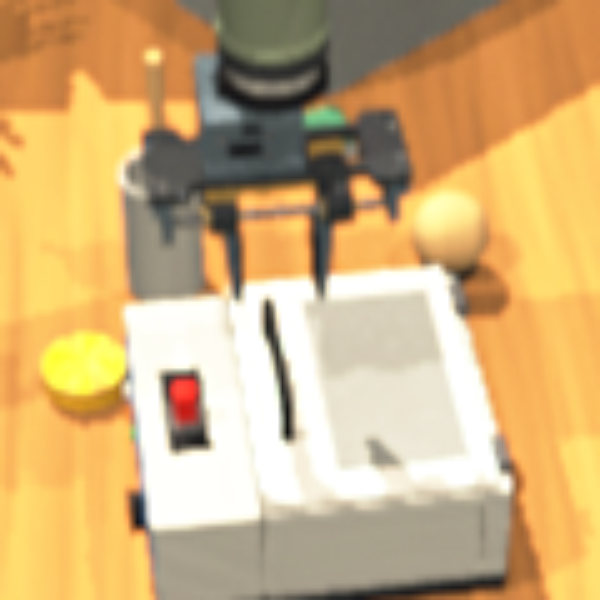

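The fingers straddle the bar (the bar runs from (268,303) to (290,438)). The brush is upright in the cup, tip at (152,55), and the knob is still at its right end at (183,400). I'll go down and grip.

In the tool's units: 0.03 m / 0.8 = 0.0375, 0.015 m / 0.8 = 0.0188.

>>> {"fn": "step_hand", "kwargs": {
  "plan": {"moves":[[0,0,0.0375,0,0,0],[0,0,0.0375,0,0,0],[0,0,0.0188,0,0,0],[0,0,0.01,0,0,0],[0,0,0,0,0,0]]}
}}

```text
t: 9.78
position: [0.4984, 0.0473, 0.1373]
ee_rot: [0.0, 0.684, 0.729, 0.0]
ft_force: [-0.3, -0.1, 0.0]
finger_gap: 0.0501
finger_force: 0.0
```

>>> {"fn": "step_hand", "kwargs": {
  "plan": {"moves":[[0,0,0,0,0,0],[0,0,0,0,0,0],[0,0,0,0,0,0],[0,0,0,0,0,0],[0,0,0,0,0,0],[0,0,0,0,0,0]]},
  "finger_gap": 0.0,
  "grip_n": 30
}}

```text
t: 10.52
position: [0.4974, 0.0471, 0.1371]
ee_rot: [-0.0, 0.684, 0.729, -0.0]
ft_force: [-2.5, -0.1, 3.4]
finger_gap: 0.011
finger_force: 30.0
```

Gripped (gap of about 11–12 mm). Now a gentle tug of 9 mm.

In the tool's units: -0.003 m / 0.8 = -0.0038.

>>> {"fn": "step_hand", "kwargs": {
  "plan": {"moves":[[0,0,-0.0038,0,0,0],[0,0,-0.0038,0,0,0],[0,0,0,0,0,0]]}
}}

```text
t: 10.9
position: [0.4992, 0.0473, 0.1427]
ee_rot: [0.001, 0.684, 0.729, 0.001]
ft_force: [4.7, -0.3, -6.5]
finger_gap: 0.0108
finger_force: 30.0
```

>>> {"fn": "step_hand", "kwargs": {
  "plan": {"moves":[[0,0,-0.0019,0,0,0],[0,0,-0.0019,0,0,0],[0,0,0,0,0,0]]}
}}

```text
t: 11.28
position: [0.4993, 0.0472, 0.1433]
ee_rot: [0.0, 0.684, 0.729, 0.0]
ft_force: [10.5, 0.8, -22.6]
finger_gap: 0.0114
finger_force: 30.0
```

The cover is caught: it stops hard at +6 mm with 22 N. I'll lower it, release, and go above the catch.

In the tool's units: 0.003 m / 0.8 = 0.0038.

>>> {"fn": "step_hand", "kwargs": {
  "plan": {"moves":[[0,0,0.0038,0,0,0],[0,0,0.0038,0,0,0],[0,0,0.0038,0,0,0],[0,0,0,0,0,0]]}
}}

```text
t: 11.78
position: [0.4974, 0.0471, 0.1373]
ee_rot: [-0.0, 0.684, 0.729, -0.0]
ft_force: [-1.7, 0.1, 0.6]
finger_gap: 0.011
finger_force: 30.0
```

>>> {"fn": "step_hand", "kwargs": {
  "plan": {"moves":[[0,0,0,0,0,0],[0,0,0,0,0,0],[0,0,0,0,0,0],[0,0,0,0,0,0]]},
  "finger_gap": 0.045
}}

```text
t: 12.28
position: [0.4981, 0.0472, 0.137]
ee_rot: [-0.0, 0.685, 0.729, 0.0]
ft_force: [0.5, -0.1, -0.8]
finger_gap: 0.0446
finger_force: 0.0
```

>>> {"fn": "step_hand", "kwargs": {
  "plan": {"moves":[[0,0,-0.0375,0,0,0],[0,0,-0.0375,0,0,0],[-0.0095,-0.0431,0,0,0,0],[-0.0095,-0.0431,0,0,0,0],[0,0,0,0,0,0],[0,0,0,0,0,0]]}
}}

```text
t: 13.02
position: [0.431, 0.0278, 0.1973]
ee_rot: [0.001, 0.685, 0.729, 0.001]
ft_force: [-0.1, -1.0, 0.1]
finger_gap: 0.0452
finger_force: 0.0
```

```bash
python3 - <<'E'
from h import *
np.set_printoptions(precision=4,suppress=True)
p,R=Rt();print(R.inv().apply(np.array([.4296,.0275,.12])-p))
C=cams();b=cv2.resize(C['side']['img'][120:240,260:380],None,fx=5,fy=5)
cv2.imwrite('pics/k1.png',b[...,::-1])
E
```

```text
[-0.0002 -0.0015  0.0773]
```

View pics/k1.png

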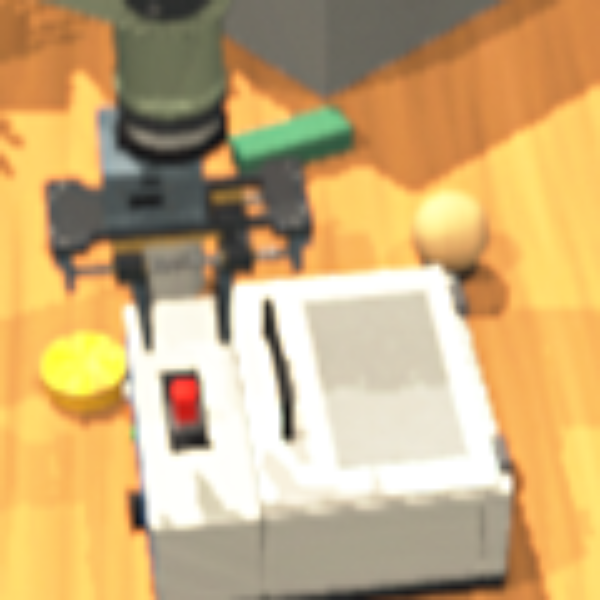

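The fingertips, at columns 150 and 222, straddle the red knob at (183,395). I'll go down and grip the knob lightly.

In the tool's units: 0.03 m / 0.8 = 0.0375, 0.016 m / 0.8 = 0.02.

>>> {"fn": "step_hand", "kwargs": {
  "plan": {"moves":[[0,0,0.0375,0,0,0],[0,0,0.0375,0,0,0],[0,0,0.02,0,0,0],[0,0,0,0,0,0]]}
}}

```text
t: 13.62
position: [0.43, 0.0278, 0.1198]
ee_rot: [-0.001, 0.684, 0.729, -0.001]
ft_force: [0.1, 1.1, 0.3]
finger_gap: 0.0451
finger_force: 0.0
```

>>> {"fn": "step_hand", "kwargs": {
  "plan": {"moves":[[0,0,0,0,0,0],[0,0,0,0,0,0],[0,0,0,0,0,0],[0,0,0,0,0,0],[0,0,0,0,0,0]]},
  "finger_gap": 0.0,
  "grip_n": 15
}}

```text
t: 14.25
position: [0.4286, 0.0276, 0.1213]
ee_rot: [-0.001, 0.684, 0.729, -0.001]
ft_force: [-5.2, -0.9, 6.2]
finger_gap: 0.0178
finger_force: 15.0
```

In the tool's units: 0.006 m / 0.8 = 0.0075, 0.004 m / 0.8 = 0.005.

>>> {"fn": "step_hand", "kwargs": {
  "plan": {"moves":[[0.0075,0,0,0,0,0],[0.0075,0,0,0,0,0],[0.0075,0,0,0,0,0],[0.0075,0,0,0,0,0],[0.005,0,0,0,0,0],[0,0,0,0,0,0]]}
}}

```text
t: 15.0
position: [0.4267, 0.0555, 0.1213]
ee_rot: [-0.001, 0.684, 0.729, -0.001]
ft_force: [-6.0, -0.8, 5.1]
finger_gap: 0.018
finger_force: 15.0
```

In the tool's units: 0.002 m / 0.8 = 0.0025, 0.001 m / 0.8 = 0.0013.

>>> {"fn": "step_hand", "kwargs": {
  "plan": {"moves":[[0.0025,0,0,0,0,0],[0.0013,0,0,0,0,0],[0.0013,0,0,0,0,0],[0,0,0,0,0,0]]}
}}

```text
t: 15.5
position: [0.4267, 0.0558, 0.1213]
ee_rot: [0.002, 0.683, 0.73, -0.004]
ft_force: [-4.0, -14.9, 5.8]
finger_gap: 0.0178
finger_force: 15.0
```

>>> {"fn": "step_hand", "kwargs": {
  "plan": {"moves":[[0,0,0,0,0,0],[0,0,0,0,0,0],[0,0,0,0,0,0],[0,0,0,0,0,0]]},
  "finger_gap": 0.045
}}

```text
t: 16.0
position: [0.4282, 0.0598, 0.1209]
ee_rot: [-0.0, 0.684, 0.729, 0.0]
ft_force: [-0.0, -0.1, -0.3]
finger_gap: 0.0446
finger_force: 0.0
```

>>> {"fn": "step_hand", "kwargs": {
  "plan": {"moves":[[0,0,-0.0375,0,0,0],[0,0,-0.0375,0,0,0],[0,0,-0.0188,0,0,0],[-0.01,0.0438,0,0,0,0],[-0.01,0.0438,0,0,0,0],[0,0,0,0,0,0],[0,0,0,0,0,0]]}
}}

```text
t: 16.88
position: [0.4981, 0.0481, 0.1955]
ee_rot: [-0.001, 0.684, 0.729, -0.001]
ft_force: [-0.1, 0.6, 0.0]
finger_gap: 0.0452
finger_force: 0.0
```

```bash
python3 - <<'E'
from h import *
np.set_printoptions(precision=4,suppress=True)
p,R=Rt();print(p,R.inv().apply(np.array([.4977,.0473,.1372])-p))
C=cams();b=cv2.resize(C['side']['img'][120:240,260:380],None,fx=5,fy=5)
cv2.imwrite('pics/k2.png',b[...,::-1])
E
```

```text
[0.4981 0.0481 0.1955] [-0.0008 -0.0004  0.0583]
```

View pics/k2.png

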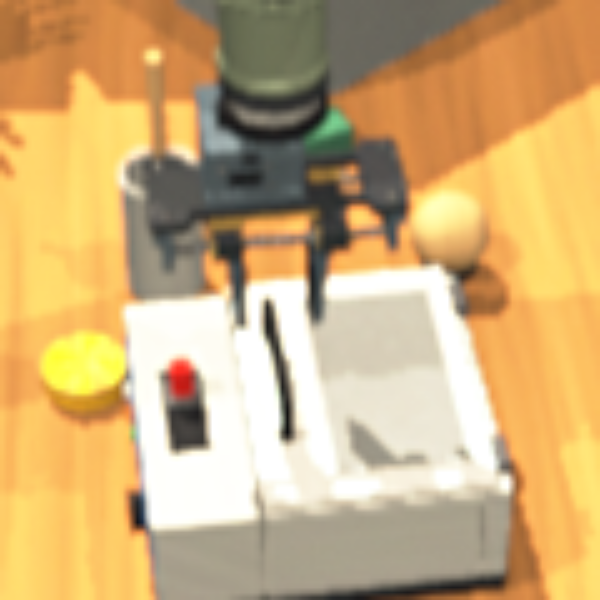

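The knob is now at the left end of its slot (180,375) and the brush still stands in the cup. I'll regrip the bar and lift a little.

In the tool's units: 0.03 m / 0.8 = 0.0375, 0.02 m / 0.8 = 0.025.

>>> {"fn": "step_hand", "kwargs": {
  "plan": {"moves":[[0,0,0.0375,0,0,0],[0,0,0.025,0,0,0],[0,0,0.01,0,0,0],[0,0,0,0,0,0]]}
}}

```text
t: 17.48
position: [0.4986, 0.0482, 0.138]
ee_rot: [-0.0, 0.684, 0.729, -0.0]
ft_force: [-0.2, 0.3, -0.2]
finger_gap: 0.0448
finger_force: 0.0
```

>>> {"fn": "step_hand", "kwargs": {
  "plan": {"moves":[[0,0,0,0,0,0],[0,0,0,0,0,0],[0,0,0,0,0,0],[0,0,0,0,0,0],[0,0,0,0,0,0]]},
  "finger_gap": 0.0,
  "grip_n": 30
}}

```text
t: 18.1
position: [0.4973, 0.0479, 0.1381]
ee_rot: [-0.001, 0.684, 0.729, -0.001]
ft_force: [-5.4, -0.8, 5.4]
finger_gap: 0.0112
finger_force: 30.0
```

>>> {"fn": "step_hand", "kwargs": {
  "plan": {"moves":[[0,0,-0.005,0,0,0],[0,0.0013,-0.005,0,0,0],[0,0.0013,-0.005,0,0,0],[0,0,0,0,0,0]]}
}}

```text
t: 18.6
position: [0.5015, 0.0482, 0.1501]
ee_rot: [0.0, 0.684, 0.729, 0.0]
ft_force: [0.6, 0.0, -4.4]
finger_gap: 0.0112
finger_force: 30.0
```

```bash
python3 - <<'E'
import numpy as np
for d in range(0,80,5):
    a=np.radians(d);print(d,round(145-145*np.cos(a)+45*np.sin(a),1),round(145*np.sin(a)+45*np.cos(a)-45,1))
E
```

```text
0 0.0 0.0
5 4.5 12.5
10 10.0 24.5
15 16.6 36.0
20 24.1 46.9
25 32.6 57.1
30 41.9 66.5
35 52.0 75.0
40 62.8 82.7
45 74.3 89.4
50 86.3 95.0
55 98.7 99.6
60 111.5 103.1
65 124.5 105.4
70 137.7 106.6
75 150.9 106.7
```

It's free: lifted past the 6 mm play at 4 N. I'll follow the arc.

In the tool's units: -0.012 m / 0.8 = -0.015, -0.0115 m / 0.8 = -0.0144.

>>> {"fn": "step_hand", "kwargs": {
  "plan": {"moves":[[0,0.0069,-0.015,0,0,0],[0,0.0083,-0.0144,0,0,0],[0,0.0094,-0.0136,0,0,0],[0,0.0106,-0.0128,0,0,0],[0,0.0116,-0.0118,0,0,0],[0,0.0126,-0.0106,0,0,0],[0,0,0,0,0,0]]}
}}

```text
t: 19.48
position: [0.5473, 0.0513, 0.2149]
ee_rot: [-0.001, 0.684, 0.729, -0.001]
ft_force: [-9.5, -1.0, 5.7]
finger_gap: 0.0114
finger_force: 30.0
```

>>> {"fn": "step_hand", "kwargs": {
  "plan": {"moves":[[0,0.0135,-0.0096,0,0,0],[0,0.0144,-0.0084,0,0,0],[0,0.015,-0.007,0,0,0],[0,0,0,0,0,0]]}
}}

```text
t: 19.98
position: [0.5837, 0.0536, 0.2362]
ee_rot: [0.001, 0.684, 0.729, 0.001]
ft_force: [-6.4, -0.2, 9.6]
finger_gap: 0.0114
finger_force: 30.0
```

In the tool's units: 0.013 m / 0.8 = 0.0163, 0.0128 m / 0.8 = 0.016.

>>> {"fn": "step_hand", "kwargs": {
  "plan": {"moves":[[0,0.0155,-0.0058,0,0,0],[0,0.016,-0.0044,0,0,0],[0,0.0163,-0.0029,0,0,0],[0,0.0125,-0.0013,0,0,0],[0,0,0,0,0,0],[0,0,0,0,0,0],[0,0,0,0,0,0],[0,0,0,0,0,0]]}
}}

```text
t: 20.98
position: [0.6325, 0.0567, 0.2459]
ee_rot: [0.002, 0.684, 0.729, 0.002]
ft_force: [-2.5, 0.8, 5.8]
finger_gap: 0.0113
finger_force: 30.0
```

```bash
python3 - <<'E'
from h import *
C=cams();b=cv2.resize(C['side']['img'][110:240,240:380],None,fx=4.5,fy=4.5)
cv2.imwrite('pics/o1.png',b[...,::-1])
E
```

```text
(no output)
```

View pics/o1.png

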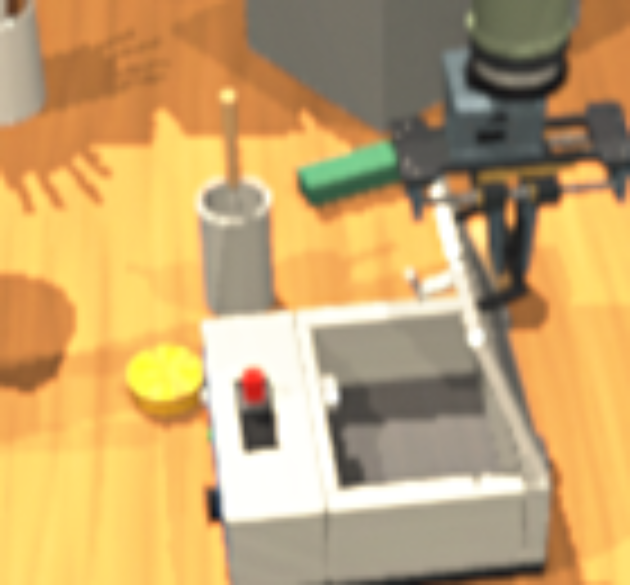

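The cover is held open at about 69° (bar at about (505,290)). The catch is at the left, and the cup, brush and tin haven't moved. Handing in.

```bash
python3 -c "
from workcell import ctrl, status, capture
print(abs(status.observe()['joint_velocities']).max());print(ctrl.job_done())"
```

```text
0.0015287302238284357
the job is handed in; nothing more can be done
None
```

I scrubbed the cup with two full strokes and left the brush standing in it, tugged the cover and found it caught, slid the catch left, and handed in at about 21 s with the gripper holding the cover still at about 69°.

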